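# Pack out a clamp with shims and hold it shut

### The arm

A 6-joint arm with a two-finger parallel gripper is mounted at the origin on a cart in front of the work surface, level with it; the furniture and walls round the work are solid. World frame = base frame: x ahead of the robot, y to its left, z up, the work surface at z = 0. Lengths are in m, angles in rad, forces in N, time in s.
With the tool pointing down it reaches from about 0.35 to 1 m from the base axis. Payload 7.1 kg.
Tool frame: the origin (TCP) lies on the front face of the gripper's body, between the roots of the fingers; the fingertips stand manip.tip_reach ahead of it and the grasp point (between the pads) lies 54 mm ahead of it (manip.tip_reach is the distance from the TCP to the fingertips, in m); z points along the fingers, x is the direction in which the jaws open and shut, and the axes are right-handed (so a half turn about z gives the same grasp; the last joint's range is limited). The gripper opens to 85 mm and grips with 20 to 120 N. Pads are 22 mm wide; open, the fingers measure 114 mm over their backs; the gripper's body (76 mm by 85 mm) begins 54 mm behind the grasp point. The pads swing forward as they close: fully open they stand 13 mm farther back than shut.
Start: joints at [1.124, 0.423, 1.63, -0, 1.089, -0.019], TCP at [0.259, 0.569, 0.304] pointing down, gripper open.
Joint ranges: [-3, 3], [-0.9, 2.11], [0.09, 2.58], [-1.31, 4.45], [0.11, 2.69], [-2.54, 2.54]. Speed limits (rad/s): [2.39, 2.39, 3.01, 3.14, 3.14, 3.14].

### API

Orientations are given as a 3x3 rotation matrix whose columns are the frame's x, y, z axes.
In Python, from plant import read_state, cams, job_done, manip gives the robot as it stands.
- The arm moves only by the tool step_arm, never from a script. Its argument "targets" is a list of rows, each an object of numbers: "x", "y", "z": the shift along the tool's x, y, z in m; "twist": the turn about the tool's z in units of 6 degrees (1.0 is 6 degrees). In form: [{"x": .., "y": .., "z": .., "twist": ..}, ...]. A call has 1 to 20 rows; each row is the pose to reach, as a shift and turn from the pose commanded when the call began, along the tool's axes at that moment; what a row does not reach only later rows make up. A row lasts 1/10 s, in which the tool goes at most 50 mm and 8.59 degrees, less where a joint would pass 70% of its speed; a pose out of reach is approached as far as the arm can. A call with a gripper value outside its range is refused whole. "grip" is the closure in counts, from 0 (fully open) to 255 (shut), set as the call begins (left out, the last holds). The fingers move at their own pace and stop on an object; "grip_force" is the grip in N (left out, the last holds). Time passes only in rows, so rows that repeat a pose let the fingers close. It gives the time, the measured TCP pose, the force and the opening at its end, in the units of the state.
- read_state(): the state, without advancing time (a new reading comes with each control period).
- cams.read_camera(name): name is "scene" or "top" or "wrist"; returns the picture (400x640x3 uint8, blue, green, red); there is no depth.
- cams.camera_info(name): a dict with "intrinsics" (3x3 intrinsics, pixels), "D" ([k1, k2, p1, p2, k3] as OpenCV has them; the pictures are not rectified), "R" (3x3) and "t" (3): a world point X has camera coordinates R X + t. Camera axes: x right, y down, z forward; pixel columns grow to the right and rows downward; lengths in m; the calibration is good to about 2 mm. A picture is of the moment at which its call begins: read the wrist's pose just before it. camera_info takes no time and is no camera call; for the wrist camera it gives the pose at the moment of the call.
- job_done(): hands the job in, once; it reports no verdict.
The state is a dict: "clock": time; "joint_positions": joint angles; "joint_vel": joint speeds; "joint_torque": joint torques, N m; "tool_pos": TCP position; "orientation": TCP orientation; "force": force on the tool from outside, world axes, zero at the start; "moment": the same for the moment, N m; "grip_width": opening from 0.0 (shut) to 1.0 (fully open).
Only numpy, scipy, OpenCV 4.12 (cv2) and the standard library are available. Lean on these libraries where they do the work, as an engineer would, in place of code of your own. Each camera call takes 0.05 s, during which the arm holds its last target.

### The job

The spring clamp's stroke ends short of the domed post in the vee block: stand packing plates from the rack upright in the gap between clamp and post, one after another, until pushing the clamp's push plate brings it up firmly against the stack before its stroke ends - as many plates as that takes and no more. Finish while still pushing: keep the clamp pressed on the stack (some 10 to 20 N) so that plates and post are held tight in the vee, do not let go at the end, and do not knock over the bottles standing about.

Things in the scene. Friction and masses are not known exactly. Their poses are not given: they have to be found in the camera images.
- fixture: Clamping fixture, fixed aluminium base 262 x 94 x 8 mm. Origin at table level on its centre line, under where the clamp's face stands at the very end of its stroke. +x = clamping direction (from push plate to post and vee block, away from the robot), z up. Two rails 55 mm apart inside run from x -50 to +30 mm, tops 24 mm over the table; plates stand between them on the base, 8 mm up.
- clamp (a joint): Sprung clamp slide, metres along the fixture's +x: 0 = fully back (a spring returns it there when let go; 1.6 N at 0, 3.2 N at the end), 0.040 = end of stroke, its push plate meeting the rail ends. Its steel face (50 mm wide, from 9 to 55 mm above the table) stands at fixture x = joint - 0.040. Stopped short of 0.040 by the stack = gap packed.
- push_plate (a point): Middle of the near side of the clamp's upright push plate (70 mm wide, 9 to 61 mm above the table; this point 38 mm above the table). Push it along the fixture's +x. It lies 62 mm behind the clamp's face; nothing stands behind it.
- vee_block: Steel vee block fixed on the base, at another place along the fixture in every start; 60 mm above the table. Origin on top of the base (8 mm up) on the axis of a post seated in its open vee; axes as the fixture's.
- post_mid (a point): Point on the axis, 30 mm above the foot, of the white domed post that stands loose on the base in the vee: 76 mm across at its widest, about half-way up, 59 mm tall. Its side nearest the clamp is 38 mm from the axis; from there to the clamp face at stroke end (fixture x = 0) is the gap to pack, 5 to 22 mm.
- rack: Fixed grey rack, 164 x 74 mm, 22 mm high, origin at table level under its centre. Four cross slots 36 mm apart along its x, 16 mm deep, floors 6 mm above the table; a packing plate stands in each.
- plate_1_mid (a point): Middle (half-way up) of one of four alike steel packing plates (shims), 0.12 kg, upright in the rack: 12 mm thick (its x), 85 mm high; body 50 mm wide (y) and 50 mm high, above it a tab 24 mm wide (y) and 35 mm high. Grasp the tab by its side edges, 24 mm apart along y, so that plates side by side do not hinder the fingers.
- plate_2_mid (a point): Middle (half-way up) of one of four alike steel packing plates (shims), 0.12 kg, upright in the rack: 12 mm thick (its x), 85 mm high; body 50 mm wide (y) and 50 mm high, above it a tab 24 mm wide (y) and 35 mm high. Grasp the tab by its side edges, 24 mm apart along y, so that plates side by side do not hinder the fingers.
- plate_3_mid (a point): Middle (half-way up) of one of four alike steel packing plates (shims), 0.12 kg, upright in the rack: 12 mm thick (its x), 85 mm high; body 50 mm wide (y) and 50 mm high, above it a tab 24 mm wide (y) and 35 mm high. Grasp the tab by its side edges, 24 mm apart along y, so that plates side by side do not hinder the fingers.
- plate_4_mid (a point): Middle (half-way up) of one of four alike steel packing plates (shims), 0.12 kg, upright in the rack: 12 mm thick (its x), 85 mm high; body 50 mm wide (y) and 50 mm high, above it a tab 24 mm wide (y) and 35 mm high. Grasp the tab by its side edges, 24 mm apart along y, so that plates side by side do not hinder the fingers.
- threadlocker: Small red bottle with a blue pointed cap, 93 mm tall, standing; a bystander. Origin under its centre.
- tan_bottle: Tan flat bottle with a blue cap, 82 mm tall, standing; a bystander. Origin under its centre.
There are look-alikes about, which are no part of the job. What is shaped like the part that bears post_mid but pink is not meant.

How it is judged:
At the end, for the whole second after the job is handed in: Fingers push the clamp (over 4 N), it presses a plate and a plate the post (over 3 N), the post the vee block (over 2 N), at rest; clamp within 14 mm of its stroke end (not a 12 mm plate too many); post within 6 mm of its seat; post and all four plates upright within 0.2 rad (contact force between the fingers and clamp above 4 N and contact force between any of plate_1, plate_2, plate_3, plate_4 and clamp above 3 N and contact force between any of plate_1, plate_2, plate_3, plate_4 and work_post above 3 N and contact force between work_post and vee_block above 2 N and value of joint clamp above 0.026 m and velocity of joint clamp below 0.004 m/s and angle between each of post_mid, plate_1_mid, plate_2_mid, plate_3_mid, plate_4_mid's own z axis and vertical below 0.2 rad and horizontal distance between post_mid and vee_block below 0.006 m and linear speed of work_post below 0.01 m/s); the arm keeps its last pose, push and grip.
It fails at once if the threadlocker bottle is knocked over (angle between threadlocker's own z axis and vertical above 0.5 rad).
It fails at once if the tan_bottle bottle is knocked over (angle between tan_bottle's own z axis and vertical above 0.5 rad).
It also fails if it takes over 72 s, if anything falls off the work surface, if the arm or the gripper's body presses on something with over 40 N, if the wrist force passes 120 N, or if a joint passes its speed limit or range.

## Working session

There is one attempt and no reset: what is moved stays moved. The work goes in short steps, Python scripts to look and compute and a tool call to move; the robot and the scene stay as the last step left them, time stands still between calls to the robot, and variables do not carry over. Pictures are saved under pics/ and viewed, and the job is handed in when it is done.

Besides the shell and the picture viewer there is one more tool, called after "Request:" as name(argument=value, ...) on one line, values as JSON. step_arm: Moves the arm, as the interface text tells. Its arguments: {"type":"object","properties":{"targets":{"type":"array","items":{"type":"object","properties":{"x":{"type":"number"},"y":{"type":"number"},"z":{"type":"number"},"twist":{"type":"number"}}}},"grip":{"type":"number"},"grip_force":{"type":"number"}},"required":["targets"]}

```bash
ls; mkdir -p pics
python3 - <<'E'
from plant import read_state, cams, job_done, manip
import cv2
s=read_state()
print({k:(v if not hasattr(v,'round') else v) for k,v in s.items()}); print(manip, getattr(manip,'tip_reach',None))
for n in ("scene","top","wrist"):
    im=cams.read_camera(n); cv2.imwrite(f"pics/{n}0.png",im)
    i=cams.camera_info(n); print(n,i)
E
```

```text
pics
{'clock': 0.0, 'joint_positions': array([ 1.12402545e+00,  4.23826557e-01,  1.63072343e+00,  9.00335091e-08,
        1.08860682e+00, -1.89566382e-02]), 'joint_vel': array([-0.00062794,  0.00191457, -0.00105267,  0.00027362,  0.00051958,
       -0.00159293]), 'joint_torque': array([-2.17371398e-04, -5.57385135e+01, -2.81750286e+01,  1.90136448e-04,
        7.10122520e-03,  2.16923405e-05]), 'tool_pos': array([0.25905782, 0.56828454, 0.30314139]), 'orientation': array([[ 4.14882532e-01,  9.09874732e-01, -6.75871290e-04],
       [ 9.09873639e-01, -4.14883082e-01, -1.41058855e-03],
       [-1.56386645e-03, -2.97289190e-05, -9.99998777e-01]]), 'force': array([0.6898257 , 0.58183993, 0.07410022]), 'moment': array([-0.01936396,  0.00682155, -0.01903162]), 'grip_width': 1.000019883148164}
<Robot object at 0x7f65795ffa10> 0.0726
scene {'intrinsics': array([[406.40758099,   0.        , 316.86425921],
       [  0.        , 406.40758099, 202.85728737],
       [  0.        ,   0.        ,   1.        ]]), 'D': array([-0.04570421,  0.        ,  0.        ,  0.        ,  0.        ]), 'R'
[... 449 characters left out ...]
 ]), 'R': array([[-0.02727694, -0.9994816 , -0.01710237],
       [-0.9822453 ,  0.02997539, -0.18519085],
       [ 0.1856075 ,  0.01174728, -0.98255374]]), 't': array([0.109101  , 0.57268524, 1.09622821])}
wrist {'intrinsics': array([[312.37514713,   0.        , 318.05305617],
       [  0.        , 312.37514713, 201.68732669],
       [  0.        ,   0.        ,   1.        ]]), 'D': array([-0.05768134,  0.        ,  0.        ,  0.        ,  0.        ]), 'R': array([[ 4.14569431e-01,  9.10017396e-01, -7.25299485e-04],
       [ 8.60616308e-01, -3.91804889e-01,  3.25312925e-01],
       [ 2.95756245e-01, -1.35488999e-01, -9.45606142e-01]]), 't': array([-0.62376131, -0.04246406,  0.3812813 ])}
```

View pics/top0.png

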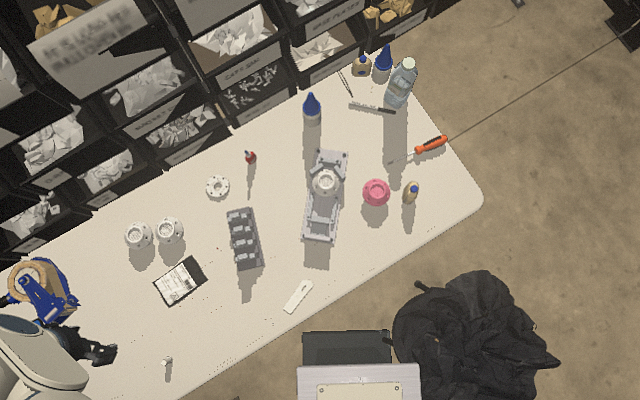

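View pics/scene0.png

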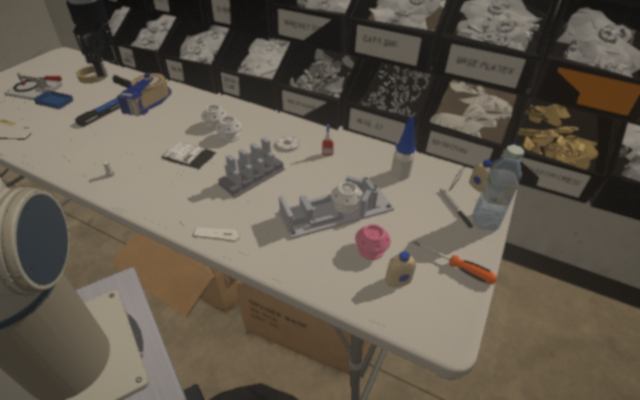

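View pics/wrist0.png

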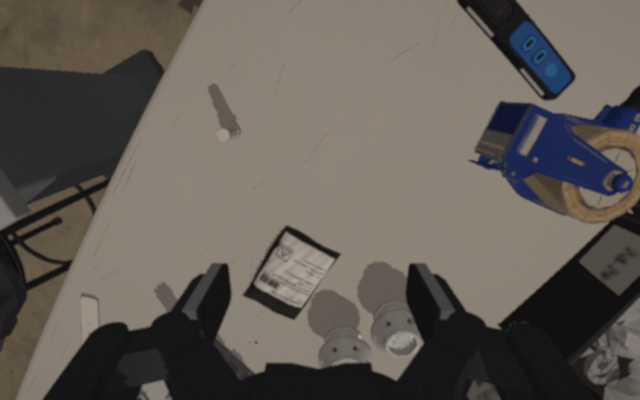

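The top view shows the rack near (245,240), the fixture from (330,155) down to (318,240) with the post at (326,180), the pink decoy at (376,190), the threadlocker at (250,158) and the tan bottle at (411,190). I'll enlarge it to read the positions.

Run:
```python
import cv2
a=cv2.imread('pics/top0.png')
cv2.imwrite('pics/t0fix.png',cv2.resize(a[140:255,280:370],None,fx=5.2,fy=5.2,interpolation=cv2.INTER_CUBIC))
cv2.imwrite('pics/t0rack.png',cv2.resize(a[195:285,215:285],None,fx=6.5,fy=6.5,interpolation=cv2.INTER_CUBIC))
b=cv2.imread('pics/scene0.png')
cv2.imwrite('pics/s0.png',cv2.resize(b[120:300,210:430],None,fx=3.3,fy=3.3,interpolation=cv2.INTER_CUBIC))
```

```text
(no output)
```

View pics/t0fix.png

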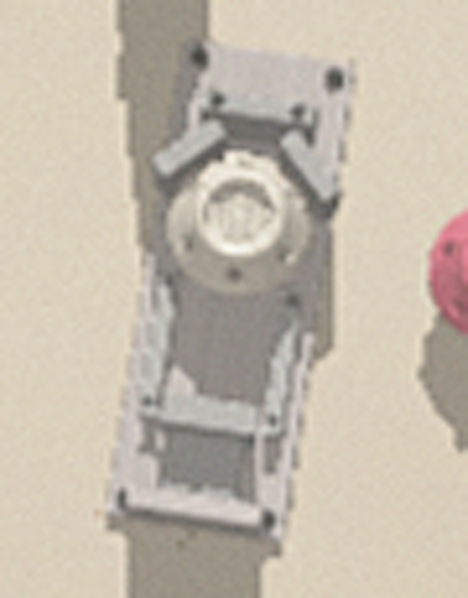

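View pics/t0rack.png

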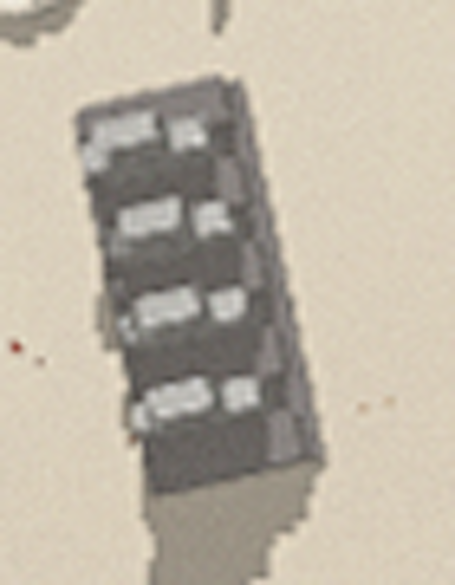

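View pics/s0.png

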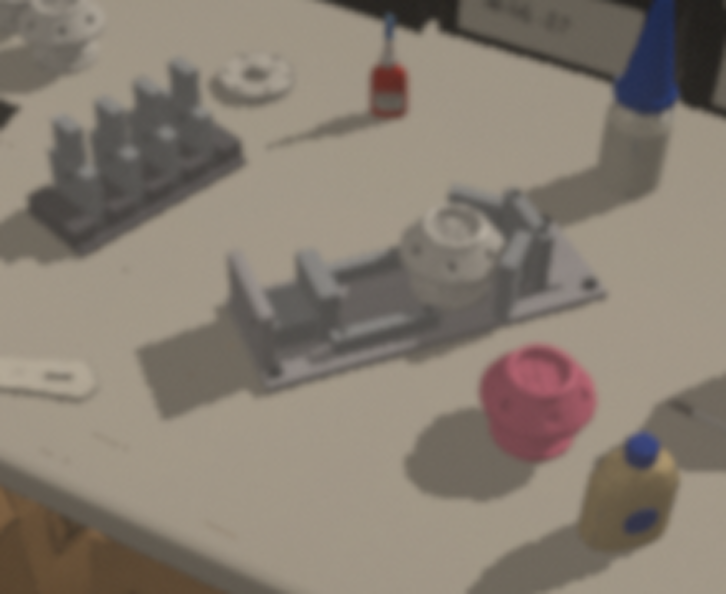

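```bash
cat > h.py <<'E'
import numpy as np, cv2
from plant import read_state, cams, manip
def ray(info,uv,z):
    """pixel (full image) -> world point at height z"""
    K=np.array(info['intrinsics']);D=np.array(info['D'])
    n=cv2.undistortPoints(np.array([[uv]],float),K,D)[0,0]
    R=np.array(info['R']);t=np.array(info['t'])
    c=-R.T@t; d=R.T@np.array([n[0],n[1],1.])
    return c+d*(z-c[2])/d[2]
def proj(info,X):
    R=np.array(info['R'])
    p,_=cv2.projectPoints(np.array(X,float).reshape(-1,1,3),cv2.Rodrigues(R)[0],np.array(info['t']),np.array(info['intrinsics']),np.array(info['D']))
    return p[:,0]
def crop(u,v,s,x0,y0): return ((u+.5)/s-.5+x0,(v+.5)/s-.5+y0)
def shift(dx,dy,dz):
    "world shift -> tool axes"
    return np.array(read_state()['orientation']).T@np.array([dx,dy,dz])
E
python3 - <<'E'
from h import *
i=cams.camera_info('top')
f=lambda u,v,z:ray(i,crop(u,v,5.2,280,140),z)[:2].round(4)
r=lambda u,v,z:ray(i,crop(u,v,6.5,215,195),z)[:2].round(4)
print('base corners',[f(*p,.008) for p in [(108,515),(280,535),(190,45),(352,62)]])
print('post top c',f(240,213,.067)); print('push top', f(120,490,.061),f(275,520,.061), 'face-plate top',f(145,405,.055),f(280,425,.055))
print('rack corners',[r(*p,.022) for p in [(78,108),(222,78),(152,495),(325,462)]])
print('tab tops',[r(*p,.091) for p in [(123,130),(149,216),(167,306),(178,397)]])
print('threadlocker',ray(i,(251,160),.03),'tan',ray(i,(411,193),.05))
E
```

```text
base corners [array([0.4845, 0.1407]), array([0.4715, 0.0515]), array([0.7383, 0.0911]), array([0.7259, 0.0038])]
post top c [0.6298 0.0675]
push top [0.4913 0.1317] [0.4741 0.0549] face-plate top [0.5347 0.1184] [0.5225 0.0507]
rack corners [array([0.5636, 0.3394]), array([0.5745, 0.2789]), array([0.4024, 0.3074]), array([0.4139, 0.2365])]
tab tops [array([0.5423, 0.3061]), array([0.508 , 0.2956]), array([0.4725, 0.2883]), array([0.4372, 0.2839])]
threadlocker [0.70347408 0.27149381 0.03      ] tan [ 0.59292768 -0.15804352  0.05      ]
```

Run:
```python
from h import *
s=read_state();i=cams.camera_info('wrist')
c=-i['R'].T@i['t'];print(c, s['orientation'].T@(c-s['tool_pos']), s['orientation'].T@i['R'].T)
print(shift(0.43-s['tool_pos'][0],0.25-s['tool_pos'][1],0))
print(s['clock'])
```

```text
[0.18237131 0.60265544 0.37390364] [-0.00072731 -0.08406131 -0.07060342] [[ 9.99999785e-01  1.59669937e-04  6.36579945e-04]
 [-3.58095374e-04  9.45592921e-01  3.25351963e-01]
 [-5.49996562e-04 -3.25352121e-01  9.45592774e-01]]
[-2.18767387e-01  2.87566403e-01  2.67219050e-04]
0.15
```

Run:
```python
from h import *
s=read_state()
print(shift(0.46-s['tool_pos'][0],0.28-s['tool_pos'][1],0))
```

```text
[-1.79024484e-01  3.02415614e-01  2.15926304e-04]
```

Request:
step_arm(targets=[{"x":-0.01,"y":0.02,"z":0,"twist":-0.4},{"x":-0.03,"y":0.06,"z":0,"twist":-1.2},{"x":-0.05,"y":0.1,"z":0,"twist":-2.2},{"x":-0.075,"y":0.14,"z":0,"twist":-3.2},{"x":-0.1,"y":0.18,"z":0,"twist":-4.2},{"x":-0.125,"y":0.22,"z":0,"twist":-5.2},{"x":-0.15,"y":0.26,"z":0,"twist":-5.8},{"x":-0.17,"y":0.285,"z":0,"twist":-6.1},{"x":-0.179,"y":0.302,"z":0,"twist":-6.1},{"x":-0.179,"y":0.302,"z":0,"twist":-6.1},{"x":-0.179,"y":0.302,"z":0,"twist":-6.1}])

```text
clock: 1.25
tool_pos: [0.4597, 0.2804, 0.3038]
orientation: [[-0.208, 0.978, -0.0], [0.978, 0.208, 0.0], [0.0, -0.0, -1.0]]
force: [-1.2, -0.1, 0.1]
grip_width: 0.999
```

Run:
```python
from h import *
import pickle
s=read_state();print(s['tool_pos'],s['orientation'].round(4),s['clock'],s['joint_vel'].round(4))
i=cams.camera_info('wrist');im=cams.read_camera('wrist')
cv2.imwrite('pics/w1.png',im);pickle.dump(i,open('w1.pkl','wb'))
```

```text
[0.45971356 0.28040736 0.30377083] [[-2.082e-01  9.781e-01 -5.000e-04]
 [ 9.781e-01  2.082e-01  1.000e-04]
 [ 2.000e-04 -4.000e-04 -1.000e+00]] 1.25 [ 0.0257 -0.0002 -0.001   0.0025 -0.0008  0.001 ]
```

View pics/w1.png

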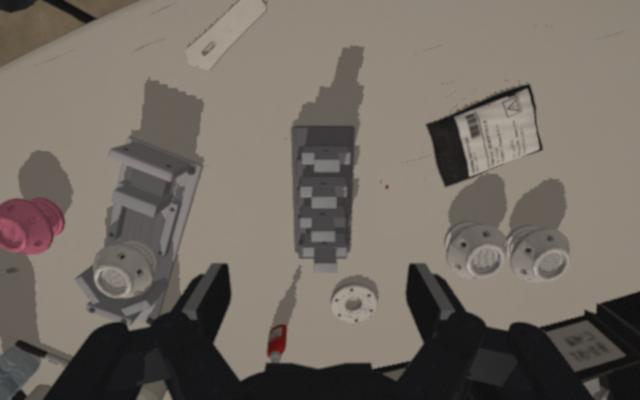

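The wrist view has the rack at (325,190), all four tabs, and the fixture at (150,230). The threadlocker shows at (277,340).

Run:
```python
import cv2
a=cv2.imread('pics/w1.png')
cv2.imwrite('pics/w1rack.png',cv2.resize(a[115:280,270:380],None,fx=3.6,fy=3.6,interpolation=cv2.INTER_CUBIC))
cv2.imwrite('pics/w1fix.png',cv2.resize(a[125:335,65:210],None,fx=2.8,fy=2.8,interpolation=cv2.INTER_CUBIC))
```

```text
(no output)
```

View pics/w1rack.png

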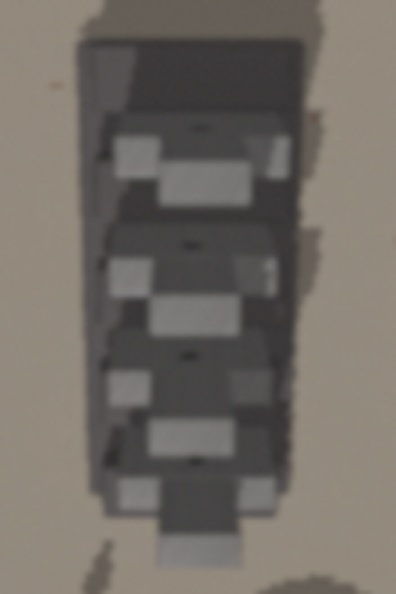

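View pics/w1fix.png

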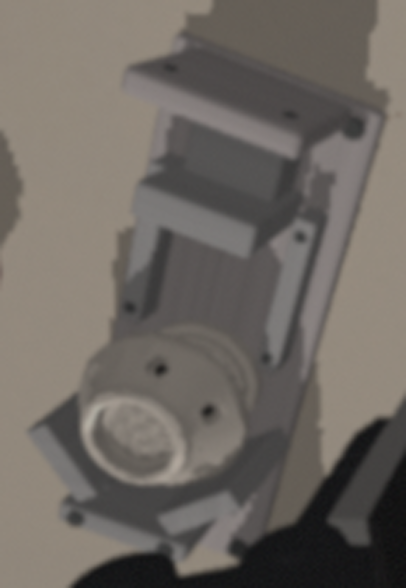

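Run:
```python
from h import *
import pickle
i=pickle.load(open('w1.pkl','rb'))
r=lambda u,v,z:ray(i,crop(u,v,3.6,270,115),z)[:2].round(4)
f=lambda u,v,z:ray(i,crop(u,v,2.8,65,125),z)[:2].round(4)
for quad in [[(160,161),(252,161),(158,205),(250,206)],[(152,295),(241,295),(149,335),(239,336)],[(149,419),(234,419),(148,457),(233,457)],[(159,535),(242,535),(157,567),(241,566)]]:
    P=[r(*q,.091) for q in quad]; y=(P[1]+P[3]-P[0]-P[2])/2;x=(P[2]+P[3]-P[0]-P[1])/2
    print(np.mean(P,0).round(4),'w',np.linalg.norm(y).round(4),'t',np.linalg.norm(x).round(4),'yang-90',np.arctan2(-y[1],-y[0])*180/np.pi-90,np.arctan2(-x[1],-x[0])*180/np.pi)
print('rack corners',[r(*p,.022) for p in [(79,42),(303,42),(92,490),(288,490)]])
print('push top', [f(*p,.061) for p in [(182,36),(352,110),(125,68),(300,136)]])
print('face top', [f(*p,.055) for p in [(152,160),(136,180),(250,235),(300,200)]])
print('rails near right,left ends top',[f(*p,.024) for p in [(318,215),(268,362),(282,365),(135,275),(158,230),(152,318)]])
print('base edge right',[f(*p,.008) for p in [(384,112),(300,378),(305,390)]])
print('post top rim', [f(*p,.067) for p in [(82,430),(185,455),(135,486),(140,394)]], f(134,440,.067))
```

```text
[0.4364 0.2832] w 0.0236 t 0.0117 yang-90 -168.26142879327782 -170.13419305691565
[0.4719 0.2884] w 0.0238 t 0.0115 yang-90 -168.24153123748016 -170.98849364926193
[0.5074 0.295 ] w 0.0236 t 0.0116 yang-90 -167.99864141385848 -168.83511982245156
[0.5418 0.3051] w 0.0241 t 0.0104 yang-90 -167.6645406441355 -169.76895655548176
rack corners [array([0.4157, 0.2408]), array([0.4013, 0.3081]), array([0.5659, 0.2732]), array([0.5516, 0.3405])]
push top [array([0.4551, 0.0839]), array([0.4698, 0.148 ]), array([0.4712, 0.0626]), array([0.4837, 0.1294])]
face top [array([0.5073, 0.0696]), array([0.5169, 0.0632]), array([0.5304, 0.1094]), array([0.5115, 0.1284])]
rails near right,left ends top [array([0.5297, 0.1236]), array([0.6064, 0.1049]), array([0.6065, 0.1114]), array([0.5757, 0.0431]), array([0.5517, 0.0537]), array([0.5957, 0.0508])]
base edge right [array([0.4835, 0.1424]), array([0.6222, 0.1135]), array([0.6283, 0.1163])]
post top rim [array([0.6293, 0.0455]), array([0.6313, 0.0902]), array([0.6528, 0.0679]), array([0.6055, 0.0713])] [0.6289 0.0682]
```

Request:
step_arm(targets=[{"x":0.004,"y":-0.012,"z":0.02},{"x":0.0076,"y":-0.0222,"z":0.06},{"x":0.0076,"y":-0.0222,"z":0.1},{"x":0.0076,"y":-0.0222,"z":0.135},{"x":0.0076,"y":-0.0222,"z":0.155},{"x":0.0076,"y":-0.0222,"z":0.165},{"x":0.0076,"y":-0.0222,"z":0.17},{"x":0.0076,"y":-0.0222,"z":0.17}])

```text
schema error: expected keys x, y, z, twist
```

Run:
```python
from h import *
im=cams.read_camera('wrist');cv2.imwrite('pics/w2.png',im)
```

```text
(no output)
```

View pics/w2.png

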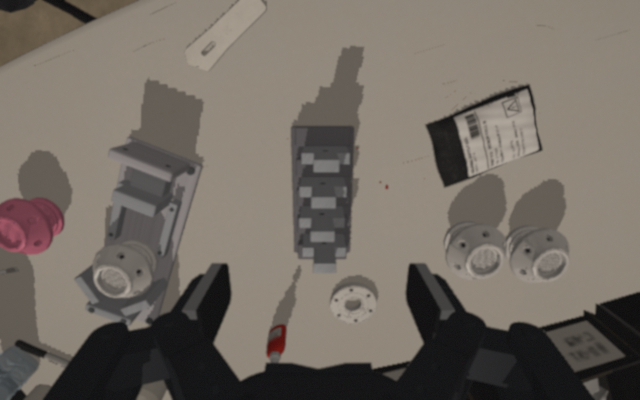

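The call was refused because every row needs a twist, so the view hasn't changed.

Request:
step_arm(targets=[{"x":0.004,"y":-0.012,"z":0.02,"twist":0},{"x":0.0076,"y":-0.0222,"z":0.06,"twist":0},{"x":0.0076,"y":-0.0222,"z":0.1,"twist":0},{"x":0.0076,"y":-0.0222,"z":0.135,"twist":0},{"x":0.0076,"y":-0.0222,"z":0.155,"twist":0},{"x":0.0076,"y":-0.0222,"z":0.165,"twist":0},{"x":0.0076,"y":-0.0222,"z":0.17,"twist":0},{"x":0.0076,"y":-0.0222,"z":0.17,"twist":0}])

```text
clock: 2.15
tool_pos: [0.4364, 0.2838, 0.134]
orientation: [[-0.21, 0.978, 0.0], [0.978, 0.21, 0.0], [0.0, 0.0, -1.0]]
force: [-0.1, 0.4, 0.7]
grip_width: 0.998
```

Run:
```python
from h import *
im=cams.read_camera('wrist');cv2.imwrite('pics/w3.png',im)
```

```text
(no output)
```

View pics/w3.png

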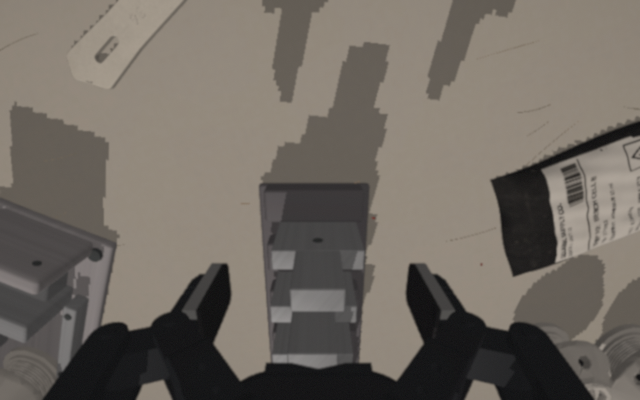

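Request:
step_arm(targets=[{"x":0,"y":0,"z":0,"twist":0},{"x":0,"y":0,"z":0,"twist":0},{"x":0,"y":0,"z":0,"twist":0},{"x":0,"y":0,"z":0,"twist":0},{"x":0,"y":0,"z":0,"twist":0},{"x":0,"y":0,"z":0,"twist":0},{"x":0,"y":0,"z":0,"twist":0},{"x":0,"y":0,"z":0,"twist":0}], grip=255, grip_force=50)

```text
clock: 3.0
tool_pos: [0.4368, 0.2834, 0.1344]
orientation: [[-0.209, 0.978, 0.001], [0.978, 0.209, 0.0], [0.0, 0.001, -1.0]]
force: [-2.0, 0.4, 6.7]
grip_width: 0.272
```

Run:
```python
from h import *
im=cams.read_camera('wrist');cv2.imwrite('pics/w4.png',im)
```

```text
(no output)
```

View pics/w4.png

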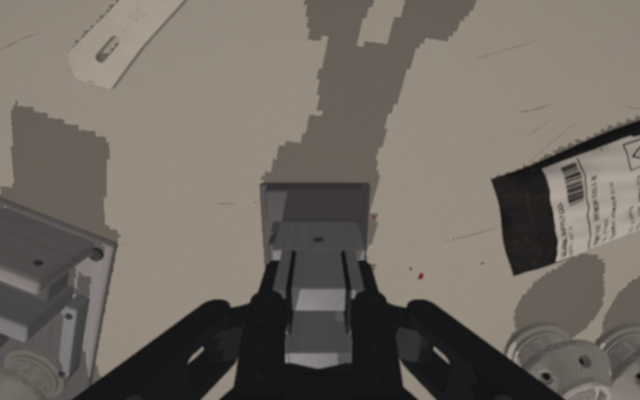

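Request:
step_arm(targets=[{"x":0,"y":0,"z":-0.01,"twist":0},{"x":0,"y":0,"z":-0.03,"twist":0},{"x":0,"y":0,"z":-0.06,"twist":0},{"x":0,"y":0,"z":-0.1,"twist":0},{"x":-0.01,"y":0.002,"z":-0.13,"twist":0.2},{"x":-0.04,"y":0.006,"z":-0.14,"twist":1},{"x":-0.08,"y":0.01,"z":-0.14,"twist":2},{"x":-0.12,"y":0.014,"z":-0.14,"twist":3},{"x":-0.16,"y":0.018,"z":-0.14,"twist":3.6},{"x":-0.19,"y":0.021,"z":-0.14,"twist":3.83},{"x":-0.202,"y":0.021,"z":-0.14,"twist":3.83},{"x":-0.202,"y":0.021,"z":-0.14,"twist":3.83},{"x":-0.202,"y":0.021,"z":-0.14,"twist":3.83},{"x":-0.202,"y":0.021,"z":-0.14,"twist":3.83}])

```text
clock: 4.45
tool_pos: [0.4989, 0.0913, 0.2739]
orientation: [[0.187, 0.982, -0.0], [0.982, -0.187, 0.0], [0.0, -0.0, -1.0]]
force: [-0.5, 0.2, -1.3]
grip_width: 0.27
```

Run:
```python
from h import *
import pickle
s=read_state();print(s['tool_pos'],s['force'],s['grip_width'],np.degrees(np.arctan2(s['orientation'][1,1],s['orientation'][0,1])))
i=cams.camera_info('wrist');im=cams.read_camera('wrist')
cv2.imwrite('pics/w5.png',im);pickle.dump(i,open('w5.pkl','wb'))
im=cams.read_camera('top');cv2.imwrite('pics/t5.png',cv2.resize(im[120:270,200:400],None,fx=3.5,fy=3.5,interpolation=cv2.INTER_CUBIC))
```

```text
[0.49890487 0.09127425 0.27390289] [-0.52094943  0.15734637 -1.31940861] 0.2696628848463693 -10.806062245372296
```

View pics/w5.png

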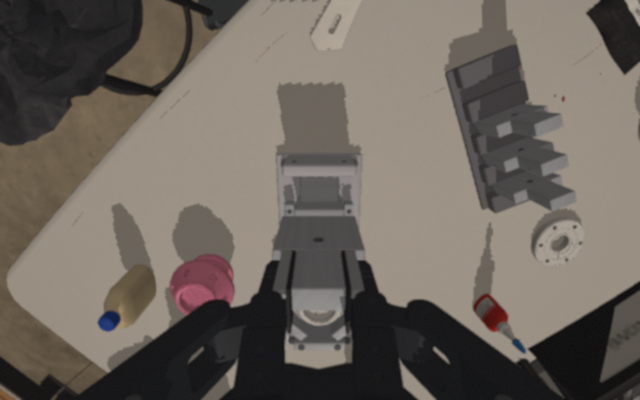

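The plate is held, facing the camera at (319,240). The near end of the fixture spans (277..362, 153..218) and looks square to the tool.

Run:
```python
import cv2
a=cv2.imread('pics/w5.png')
cv2.imwrite('pics/w5f.png',cv2.resize(a[145:355,260:380],None,fx=2.8*1.0,fy=2.8,interpolation=cv2.INTER_CUBIC))
cv2.imwrite('pics/w5n.png',cv2.resize(a[145:225,265:375],None,fx=7,fy=7,interpolation=cv2.INTER_CUBIC))
```

```text
(no output)
```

View pics/w5n.png

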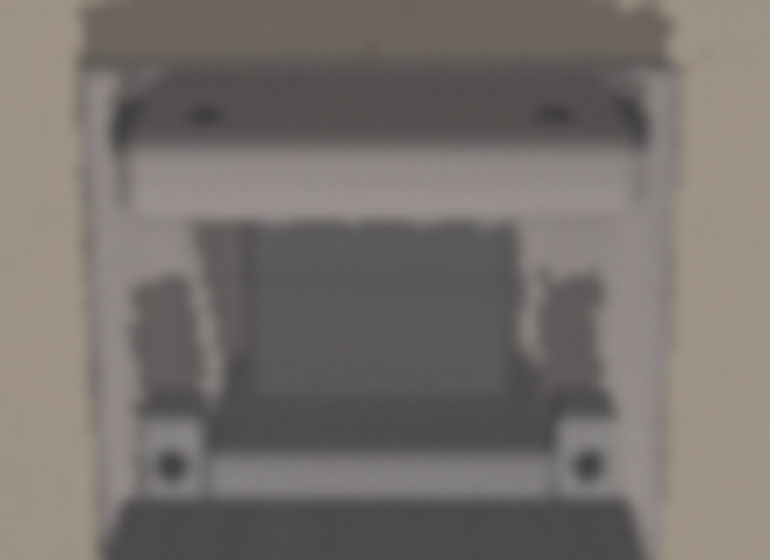

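View pics/t5.png

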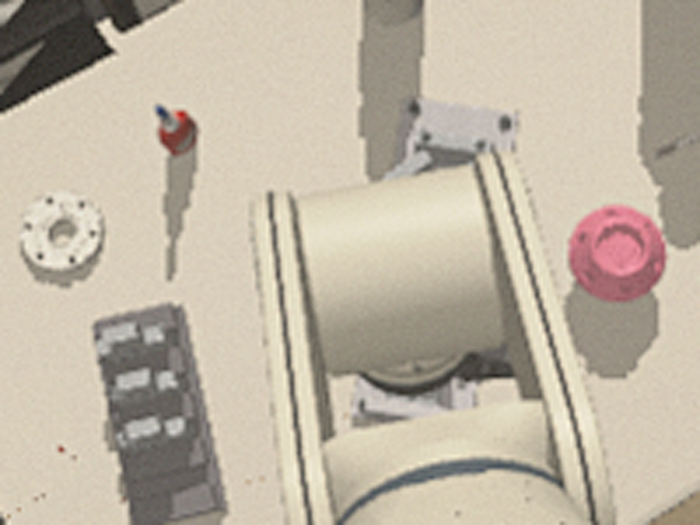

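Run:
```python
from h import *
import pickle
i=pickle.load(open('w5.pkl','rb'))
f=lambda u,v,z:ray(i,crop(u,v,7,265,145),z)[:2]
a=np.radians(-10.9);X=np.array([np.cos(a),np.sin(a)]);Y=np.array([-X[1],X[0]])
o=np.array([.577,.0767])
g=lambda n,u,v,z:print(n,f(u,v,z).round(4),'fix',(((f(u,v,z)-o)@X).round(4),((f(u,v,z)-o)@Y).round(4)))
g('pushL',130,146,.061);g('pushR',635,146,.061)
g('baseL',83,62,.008);g('baseR',678,62,.008);g('baseL2',97,420,.008);g('baseR2',660,420,.008)
g('railLn',145,416,.024);g('railRn',612,416,.024)
g('railLin',207,416,.024);g('railRin',555,416,.024)
g('faceplate',380,450,.055)
```

```text
pushL [0.471  0.0632] fix (np.float64(-0.1015), np.float64(-0.0333))
pushR [0.4835 0.1287] fix (np.float64(-0.1017), np.float64(0.0334))
baseL [0.467  0.0509] fix (np.float64(-0.1032), np.float64(-0.0461))
baseR [0.4842 0.1415] fix (np.float64(-0.1034), np.float64(0.0461))
baseL2 [0.5247 0.0397] fix (np.float64(-0.0444), np.float64(-0.0462))
baseR2 [0.5419 0.1301] fix (np.float64(-0.0445), np.float64(0.0458))
railLn [0.5203 0.0504] fix (np.float64(-0.0507), np.float64(-0.0365))
railRn [0.5339 0.1217] fix (np.float64(-0.0508), np.float64(0.0361))
railLin [0.5221 0.0599] fix (np.float64(-0.0507), np.float64(-0.0269))
railRin [0.5322 0.113 ] fix (np.float64(-0.0508), np.float64(0.0272))
faceplate [0.5214 0.0873] fix (np.float64(-0.0566), np.float64(-0.0001))
```

Request:
step_arm(targets=[{"x":0,"y":0.02,"z":0,"twist":0},{"x":0,"y":0.05,"z":0.01,"twist":0},{"x":0,"y":0.075,"z":0.03,"twist":0},{"x":0,"y":0.08,"z":0.06,"twist":0},{"x":0,"y":0.08,"z":0.09,"twist":0},{"x":0,"y":0.08,"z":0.105,"twist":0},{"x":0,"y":0.08,"z":0.115,"twist":0},{"x":0,"y":0.08,"z":0.12,"twist":0},{"x":0,"y":0.08,"z":0.125,"twist":0},{"x":0,"y":0.08,"z":0.13,"twist":0},{"x":0,"y":0.08,"z":0.134,"twist":0},{"x":0,"y":0.08,"z":0.1365,"twist":0},{"x":0,"y":0.08,"z":0.1365,"twist":0}])

```text
clock: 5.85
tool_pos: [0.5778, 0.075, 0.1373]
orientation: [[0.189, 0.982, -0.0], [0.982, -0.189, -0.0], [-0.0, -0.0, -1.0]]
force: [0.9, -0.7, -1.1]
grip_width: 0.269
```

Run:
```python
from h import *
import pickle
s=read_state();print(s['tool_pos'],s['force'],s['moment'])
im=cams.read_camera('scene');cv2.imwrite('pics/s6.png',cv2.resize(im[120:300,210:430],None,fx=3.3,fy=3.3,interpolation=cv2.INTER_CUBIC))
```

```text
[0.57784161 0.07500913 0.13733719] [ 0.92548259 -0.69888779 -1.06297397] [-0.02244086 -0.05884244  0.06330493]
```

View pics/s6.png

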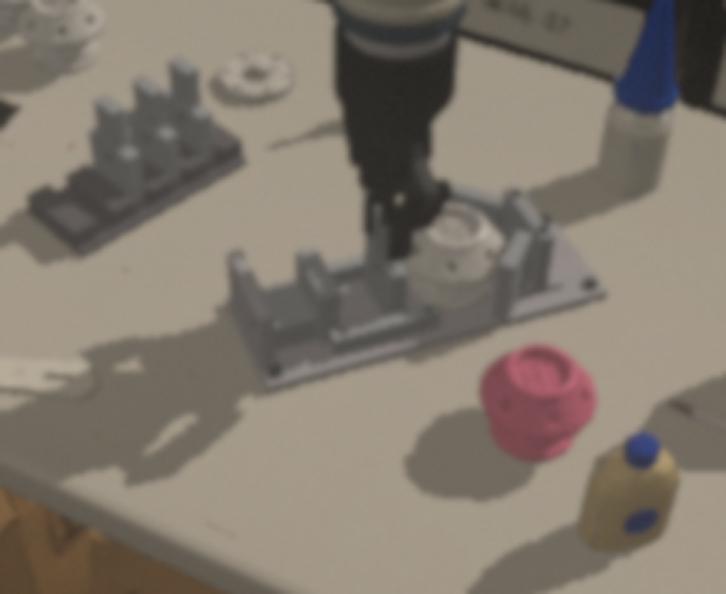

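The plate stands between the rails with no contact yet. I'll lower the last millimetre and release.

Request:
step_arm(targets=[{"x":0.001,"y":0,"z":0.0,"twist":0},{"x":0.001,"y":0,"z":0.0005,"twist":0},{"x":0.001,"y":0,"z":0.001,"twist":0},{"x":0.001,"y":0,"z":0.0015,"twist":0},{"x":0.001,"y":0,"z":0.0015,"twist":0}])

```text
clock: 6.4
tool_pos: [0.5783, 0.0761, 0.1364]
orientation: [[0.189, 0.982, 0.0], [0.982, -0.189, 0.0], [0.0, 0.0, -1.0]]
force: [-1.1, 0.4, 4.5]
grip_width: 0.272
```

Request:
step_arm(targets=[{"x":0,"y":0,"z":0,"twist":0},{"x":0,"y":0,"z":0,"twist":0},{"x":0,"y":0,"z":0,"twist":0},{"x":0,"y":0,"z":0,"twist":0},{"x":0,"y":0,"z":0,"twist":0}], grip=100)

```text
clock: 6.9
tool_pos: [0.578, 0.076, 0.1358]
orientation: [[0.189, 0.982, -0.0], [0.982, -0.189, -0.0], [-0.0, -0.0, -1.0]]
force: [0.7, 0.1, -0.3]
grip_width: 0.604
```

Request:
step_arm(targets=[{"x":0,"y":0,"z":-0.01,"twist":0},{"x":0,"y":0,"z":-0.03,"twist":0},{"x":0,"y":-0.01,"z":-0.06,"twist":0},{"x":0,"y":-0.03,"z":-0.1,"twist":0},{"x":0,"y":-0.06,"z":-0.14,"twist":0},{"x":0,"y":-0.08,"z":-0.16,"twist":0},{"x":0,"y":-0.09,"z":-0.16,"twist":0},{"x":0,"y":-0.09,"z":-0.16,"twist":0},{"x":0,"y":-0.09,"z":-0.16,"twist":0}])

```text
clock: 7.8
tool_pos: [0.4898, 0.093, 0.2954]
orientation: [[0.189, 0.982, -0.001], [0.982, -0.189, -0.0], [-0.0, -0.0, -1.0]]
force: [-0.0, 0.3, -0.8]
grip_width: 0.61
```

Run:
```python
from h import *
import pickle
s=read_state();print(s['tool_pos'],s['force'],s['moment'])
i=cams.camera_info('wrist');im=cams.read_camera('wrist')
cv2.imwrite('pics/w7.png',im);pickle.dump(i,open('w7.pkl','wb'))
cv2.imwrite('pics/w7f.png',cv2.resize(im[140:330,250:390],None,fx=3.15,fy=3.15,interpolation=cv2.INTER_CUBIC))
```

```text
[0.48977849 0.09297123 0.29539309] [-0.03058948  0.26026641 -0.83255223] [ 0.00202876 -0.03481138 -0.00817057]
```

View pics/w7f.png

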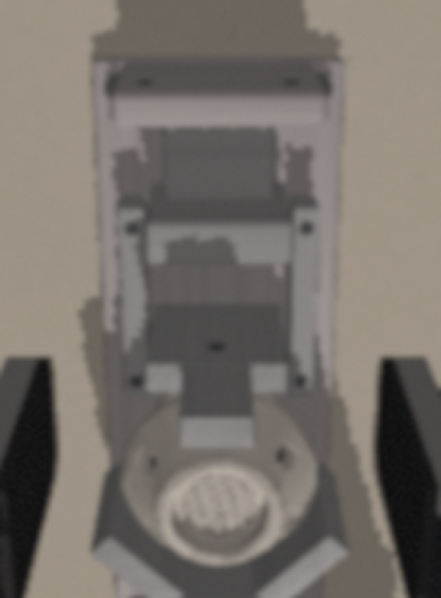

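```bash
cat >> h.py <<'E'
FO=np.array([.5764,.0767]);_a=np.radians(-10.9);FX=np.array([np.cos(_a),np.sin(_a)]);FY=np.array([-FX[1],FX[0]])
def fix(P): d=np.array(P)[:2]-FO; return np.array([d@FX,d@FY]).round(4)
def fw(x,y): return FO+x*FX+y*FY
E
python3 - <<'E'
from h import *
import pickle
i=pickle.load(open('w7.pkl','rb'))
g=lambda n,u,v,z:print(n,fix(ray(i,crop(u,v,3.15,250,140),z)))
g('posttop c',219,511,.067);g('rimL',157,511,.067);g('rimR',283,511,.067);g('rim near',219,463,.067);g('rim far',219,566,.067)
g('tabL',182,432,.093);g('tabR',253,432,.093);g('tabnear',218,417,.093);g('tabfar',218,446,.093)
g('body L',147,378,.058);g('bodyR',292,378,.058);
g('push',218,93,.061)
g('veeL near',95,545,.06);g('veeR',348,548,.06)
print(fix(read_state()['tool_pos']))
E
```

```text
posttop c [0.0518 0.0004]
rimL [ 0.0518 -0.0221]
rimR [0.0518 0.0237]
rim near [0.0312 0.0004]
rim far [0.0765 0.0005]
tabL [ 0.0018 -0.0117]
tabR [0.0018 0.0111]
tabnear [-0.0038 -0.0001]
tabfar [ 0.007  -0.0001]
body L [ 0.002  -0.0252]
bodyR [0.0019 0.0262]
push [-0.1018 -0.0002]
veeL near [ 0.0726 -0.0464]
veeR [0.074  0.0493]
[-0.0879 -0.0004]
```

Request:
step_arm(targets=[{"x":0.02,"y":-0.005,"z":0,"twist":-0.4},{"x":0.06,"y":-0.017,"z":0,"twist":-1.2},{"x":0.1,"y":-0.029,"z":0,"twist":-2.2},{"x":0.14,"y":-0.041,"z":0,"twist":-3.2},{"x":0.175,"y":-0.051,"z":0.01,"twist":-3.82},{"x":0.1885,"y":-0.0545,"z":0.03,"twist":-3.82},{"x":0.1885,"y":-0.0545,"z":0.05,"twist":-3.82},{"x":0.1885,"y":-0.0545,"z":0.08,"twist":-3.82},{"x":0.1885,"y":-0.0545,"z":0.11,"twist":-3.82},{"x":0.1885,"y":-0.0545,"z":0.135,"twist":-3.82},{"x":0.1885,"y":-0.0545,"z":0.15,"twist":-3.82},{"x":0.1885,"y":-0.0545,"z":0.16,"twist":-3.82},{"x":0.1885,"y":-0.0545,"z":0.161,"twist":-3.82},{"x":0.1885,"y":-0.0545,"z":0.161,"twist":-3.82}], grip=0)

```text
clock: 9.25
tool_pos: [0.4723, 0.2886, 0.1352]
orientation: [[-0.208, 0.978, 0.0], [0.978, 0.208, 0.0], [0.0, 0.0, -1.0]]
force: [-0.5, 0.2, 0.3]
grip_width: 0.998
```

Run:
```python
from h import *
s=read_state();print(s['tool_pos'],s['force'],s['clock'])
im=cams.read_camera('wrist');cv2.imwrite('pics/w8.png',im)
print(proj(cams.camera_info('wrist'),[[.4719,.2884,.091]]))
```

```text
[0.4722579  0.28859686 0.13517148] [-0.48831445  0.1513      0.32383894] 9.25
[[318.59665239 296.88974217]]
```

View pics/w8.png

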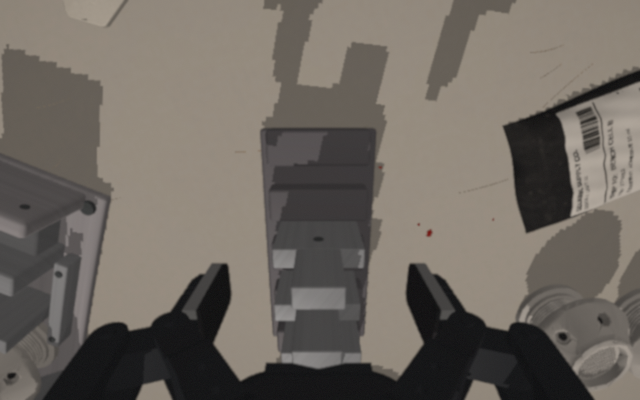

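The tab sits centred at (318,298) between the open pads, as predicted. Next I close and lift.

Request:
step_arm(targets=[{"x":0,"y":0,"z":0,"twist":0},{"x":0,"y":0,"z":0,"twist":0},{"x":0,"y":0,"z":0,"twist":0},{"x":0,"y":0,"z":0,"twist":0},{"x":0,"y":0,"z":0,"twist":0},{"x":0,"y":0,"z":0,"twist":0},{"x":0,"y":0,"z":0,"twist":0},{"x":0,"y":0,"z":0,"twist":0}], grip=255, grip_force=50)

```text
clock: 10.1
tool_pos: [0.4721, 0.2886, 0.1354]
orientation: [[-0.208, 0.978, 0.001], [0.978, 0.208, 0.0], [0.0, 0.001, -1.0]]
force: [0.3, -1.8, 5.8]
grip_width: 0.269
```

Run:
```python
from h import *
s=read_state();print(s['tool_pos'],s['force'],s['clock'])
t=fw(-.016,0);print(t,shift(*(t-s['tool_pos'][:2]),0))
```

```text
[0.47211324 0.2886218  0.13542728] [ 0.280085   -1.81857017  5.76417828] 10.1
[0.56068866 0.07972553] [-2.22770071e-01  4.30900519e-02 -2.28560108e-05]
```

Request:
step_arm(targets=[{"x":0,"y":0,"z":-0.01,"twist":0},{"x":0,"y":0,"z":-0.03,"twist":0},{"x":0,"y":0,"z":-0.06,"twist":0},{"x":0,"y":0,"z":-0.1,"twist":0},{"x":-0.01,"y":0.002,"z":-0.13,"twist":0.2},{"x":-0.04,"y":0.008,"z":-0.14,"twist":1},{"x":-0.08,"y":0.016,"z":-0.14,"twist":2},{"x":-0.12,"y":0.023,"z":-0.14,"twist":3},{"x":-0.16,"y":0.031,"z":-0.14,"twist":3.6},{"x":-0.2,"y":0.039,"z":-0.14,"twist":3.82},{"x":-0.22,"y":0.043,"z":-0.14,"twist":3.82},{"x":-0.223,"y":0.043,"z":-0.14,"twist":3.82},{"x":-0.223,"y":0.043,"z":-0.14,"twist":3.82},{"x":-0.223,"y":0.043,"z":-0.14,"twist":3.82}])

```text
clock: 11.5
tool_pos: [0.5597, 0.0801, 0.2749]
orientation: [[0.188, 0.982, -0.001], [0.982, -0.188, 0.0], [0.0, -0.001, -1.0]]
force: [-0.4, 1.5, -0.9]
grip_width: 0.269
```

Run:
```python
from h import *
s=read_state();print(s['tool_pos'],s['force'],s['clock'],fix(s['tool_pos']),np.degrees(np.arctan2(s['orientation'][1,1],s['orientation'][0,1])))
```

```text
[0.55972206 0.0800929  0.27489163] [-0.40636684  1.46684005 -0.93570578] 11.5 [-0.017   0.0002] -10.857154266398904
```

Now at fixture x −17 mm with no lateral offset. I lower straight down by about 138 mm, slowly at the end.

Request:
step_arm(targets=[{"x":0,"y":0.0005,"z":0.02,"twist":0},{"x":0,"y":0.0005,"z":0.05,"twist":0},{"x":0,"y":0.0005,"z":0.08,"twist":0},{"x":0,"y":0.0005,"z":0.1,"twist":0},{"x":0,"y":0.0005,"z":0.112,"twist":0},{"x":0,"y":0.0005,"z":0.12,"twist":0},{"x":0,"y":0.0005,"z":0.125,"twist":0},{"x":0,"y":0.0005,"z":0.13,"twist":0},{"x":0,"y":0.0005,"z":0.134,"twist":0},{"x":0,"y":0.0005,"z":0.136,"twist":0},{"x":0,"y":0.0005,"z":0.1375,"twist":0},{"x":0,"y":0.0005,"z":0.138,"twist":0},{"x":0,"y":0.0005,"z":0.138,"twist":0}])

```text
clock: 12.8
tool_pos: [0.561, 0.0792, 0.1374]
orientation: [[0.189, 0.982, 0.001], [0.982, -0.189, 0.0], [0.0, 0.001, -1.0]]
force: [0.2, -0.8, 2.9]
grip_width: 0.266
```

Run:
```python
from h import *
s=read_state();print(s['tool_pos'],s['force'],s['clock'],fix(s['tool_pos']))
im=cams.read_camera('scene');cv2.imwrite('pics/s9.png',cv2.resize(im[120:300,210:430],None,fx=3.3,fy=3.3,interpolation=cv2.INTER_CUBIC))
```

```text
[0.56102946 0.07917502 0.13742472] [ 0.17829033 -0.81478971  2.86803625] 12.8 [-0.0156 -0.0005]
```

View pics/s9.png

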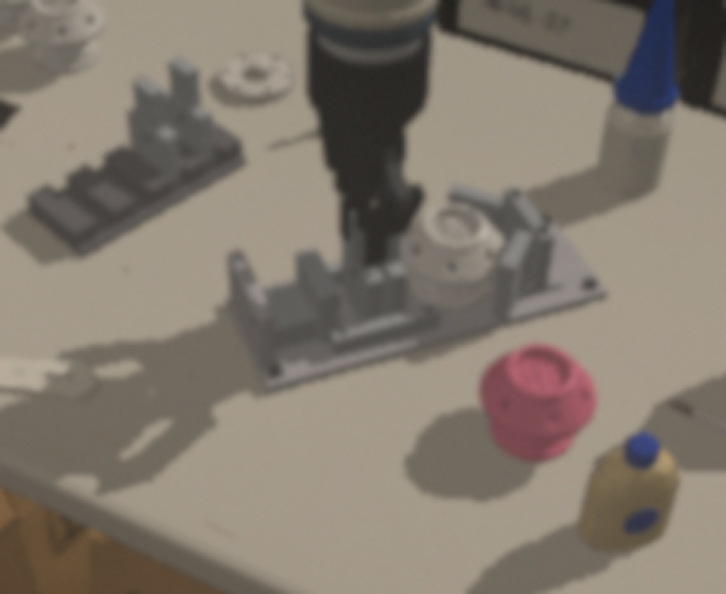

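Request:
step_arm(targets=[{"x":0,"y":0,"z":0,"twist":0},{"x":0,"y":0,"z":0,"twist":0},{"x":0,"y":0,"z":0,"twist":0},{"x":0,"y":0,"z":0,"twist":0},{"x":0,"y":0,"z":0,"twist":0}], grip=100)

```text
clock: 13.35
tool_pos: [0.5608, 0.0792, 0.1369]
orientation: [[0.189, 0.982, -0.0], [0.982, -0.189, -0.0], [-0.0, -0.0, -1.0]]
force: [-0.6, 0.1, -0.0]
grip_width: 0.608
```

Request:
step_arm(targets=[{"x":0,"y":0,"z":-0.01,"twist":0},{"x":0,"y":0,"z":-0.03,"twist":0},{"x":0,"y":-0.01,"z":-0.06,"twist":0},{"x":0,"y":-0.03,"z":-0.09,"twist":0},{"x":0,"y":-0.06,"z":-0.1,"twist":0},{"x":0,"y":-0.09,"z":-0.1,"twist":0},{"x":0,"y":-0.115,"z":-0.1,"twist":0},{"x":0,"y":-0.13,"z":-0.1,"twist":0},{"x":0,"y":-0.13,"z":-0.1,"twist":0},{"x":0,"y":-0.13,"z":-0.1,"twist":0}])

```text
clock: 14.35
tool_pos: [0.4342, 0.1039, 0.2375]
orientation: [[0.189, 0.982, 0.002], [0.982, -0.189, 0.0], [0.001, 0.002, -1.0]]
force: [0.6, -0.2, 0.5]
grip_width: 0.61
```

Run:
```python
from h import *
import pickle
s=read_state();print(s['tool_pos'],s['force'],fix(s['tool_pos']))
i=cams.camera_info('wrist');im=cams.read_camera('wrist')
cv2.imwrite('pics/w10.png',im);pickle.dump(i,open('w10.pkl','wb'))
```

```text
[0.43422673 0.10394329 0.23745923] [ 0.63666404 -0.15139441  0.52325383] [-1.448e-01 -1.000e-04]
```

View pics/w10.png

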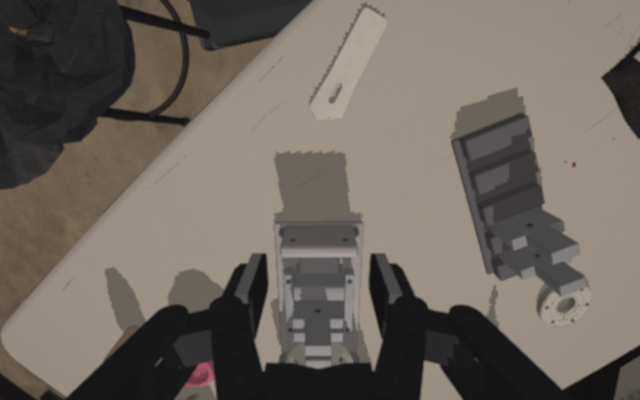

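Both plates stand between the rails, at (318,325) and (318,350). I shut the fingers and lower behind the push plate.

Request:
step_arm(targets=[{"x":0,"y":0,"z":0.01,"twist":0},{"x":0,"y":0,"z":0.03,"twist":0},{"x":0,"y":0,"z":0.06,"twist":0},{"x":0,"y":0,"z":0.09,"twist":0},{"x":0,"y":0,"z":0.11,"twist":0},{"x":0,"y":0,"z":0.125,"twist":0},{"x":0,"y":0,"z":0.135,"twist":0},{"x":0,"y":0,"z":0.139,"twist":0},{"x":0,"y":0,"z":0.139,"twist":0},{"x":0,"y":0,"z":0.139,"twist":0}], grip=255)

```text
clock: 15.4
tool_pos: [0.4336, 0.1038, 0.0982]
orientation: [[0.189, 0.982, 0.001], [0.982, -0.189, 0.0], [0.0, 0.001, -1.0]]
force: [-0.5, -0.1, 0.4]
grip_width: 0.002
```

Request:
step_arm(targets=[{"x":0,"y":0.005,"z":0,"twist":0},{"x":0,"y":0.012,"z":0,"twist":0},{"x":0,"y":0.018,"z":0,"twist":0},{"x":0,"y":0.024,"z":0,"twist":0},{"x":0,"y":0.028,"z":0,"twist":0},{"x":0,"y":0.032,"z":0,"twist":0},{"x":0,"y":0.034,"z":0,"twist":0},{"x":0,"y":0.036,"z":0,"twist":0},{"x":0,"y":0.038,"z":0,"twist":0},{"x":0,"y":0.04,"z":0,"twist":0},{"x":0,"y":0.042,"z":0,"twist":0},{"x":0,"y":0.044,"z":0,"twist":0},{"x":0,"y":0.044,"z":0,"twist":0}])

```text
clock: 16.7
tool_pos: [0.4766, 0.0954, 0.0978]
orientation: [[0.189, 0.982, 0.0], [0.982, -0.189, -0.0], [-0.0, 0.0, -1.0]]
force: [-2.2, -0.2, -1.0]
grip_width: 0.002
```

Run:
```python
from h import *
s=read_state();print(s['tool_pos'],s['force'],fix(s['tool_pos']),s['force'][:2]@FX)
im=cams.read_camera('scene');cv2.imwrite('pics/s11.png',cv2.resize(im[120:300,210:430],None,fx=3.3,fy=3.3,interpolation=cv2.INTER_CUBIC))
```

```text
[0.4765516  0.09536651 0.09782941] [-2.19897267 -0.17546619 -1.01752873] [-0.1016 -0.0006] -2.1261205196147666
```

View pics/s11.png

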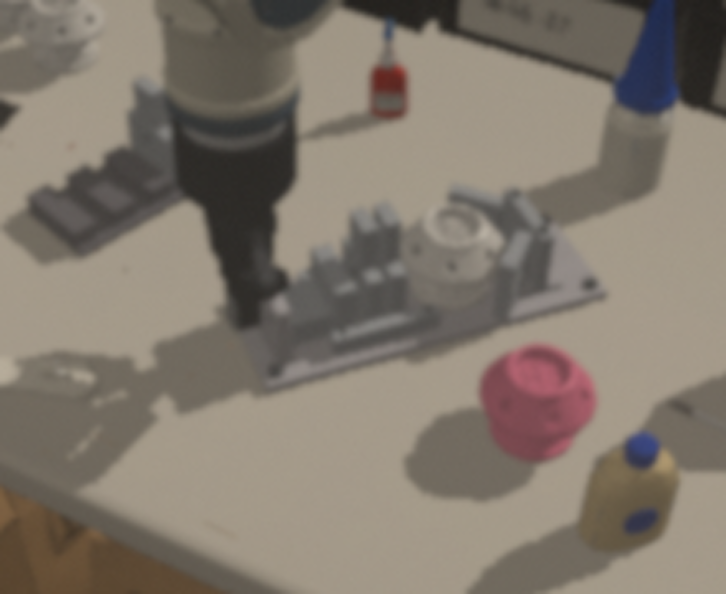

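Request:
step_arm(targets=[{"x":0,"y":0.0015,"z":0,"twist":0},{"x":0,"y":0.003,"z":0,"twist":0},{"x":0,"y":0.0045,"z":0,"twist":0},{"x":0,"y":0.006,"z":0,"twist":0},{"x":0,"y":0.007,"z":0,"twist":0},{"x":0,"y":0.008,"z":0,"twist":0},{"x":0,"y":0.009,"z":0,"twist":0},{"x":0,"y":0.01,"z":0,"twist":0},{"x":0,"y":0.011,"z":0,"twist":0},{"x":0,"y":0.012,"z":0,"twist":0},{"x":0,"y":0.013,"z":0,"twist":0},{"x":0,"y":0.014,"z":0,"twist":0},{"x":0,"y":0.014,"z":0,"twist":0}])

```text
clock: 18.05
tool_pos: [0.4901, 0.0928, 0.0979]
orientation: [[0.189, 0.982, -0.0], [0.982, -0.189, -0.0], [-0.0, -0.0, -1.0]]
force: [-3.6, 1.0, -1.6]
grip_width: -0.002
```

Run:
```python
from h import *
s=read_state();print(s['tool_pos'],s['force'],fix(s['tool_pos']),s['force'][:2]@FX)
im=cams.read_camera('scene');cv2.imwrite('pics/s12.png',cv2.resize(im[120:300,210:430],None,fx=3.3,fy=3.3,interpolation=cv2.INTER_CUBIC))
```

```text
[0.49010274 0.09276866 0.09785748] [-3.60041509  1.01092811 -1.61770651] [-0.0878 -0.0005] -3.7266208690383937
```

View pics/s12.png

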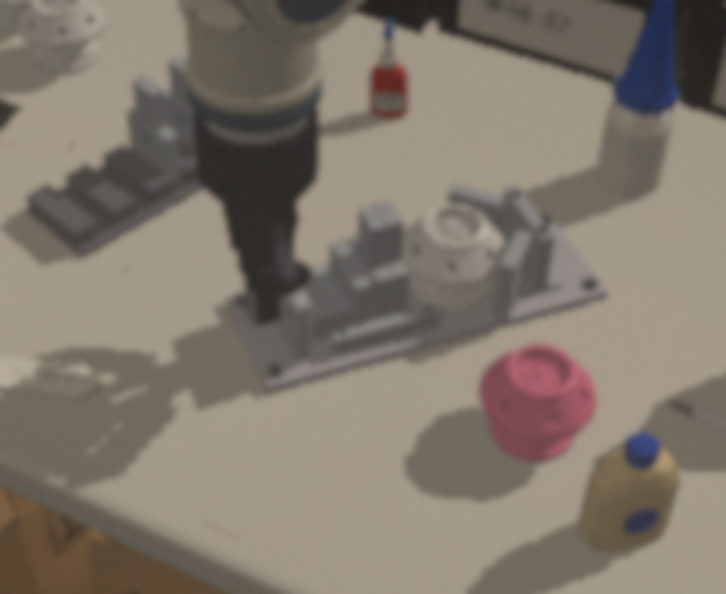

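The plates are closed up and upright, and the push force is rising. I continue in millimetre steps.

Request:
step_arm(targets=[{"x":0,"y":0.001,"z":0,"twist":0},{"x":0,"y":0.002,"z":0,"twist":0},{"x":0,"y":0.003,"z":0,"twist":0},{"x":0,"y":0.0035,"z":0,"twist":0},{"x":0,"y":0.004,"z":0,"twist":0},{"x":0,"y":0.004,"z":0,"twist":0}])

```text
clock: 18.7
tool_pos: [0.4941, 0.092, 0.0979]
orientation: [[0.189, 0.982, 0.0], [0.982, -0.189, -0.0], [-0.0, 0.0, -1.0]]
force: [-4.0, -0.5, -2.6]
grip_width: 0.001
```

Request:
step_arm(targets=[{"x":0,"y":0.0005,"z":0,"twist":0},{"x":0,"y":0.001,"z":0,"twist":0},{"x":0,"y":0.0015,"z":0,"twist":0},{"x":0,"y":0.0015,"z":0,"twist":0}])

```text
clock: 19.1
tool_pos: [0.4956, 0.0917, 0.0979]
orientation: [[0.189, 0.982, 0.0], [0.982, -0.189, -0.0], [-0.0, 0.0, -1.0]]
force: [-4.4, 1.2, -2.6]
grip_width: -0.001
```

Request:
step_arm(targets=[{"x":0,"y":0.0005,"z":0,"twist":0},{"x":0,"y":0.001,"z":0,"twist":0},{"x":0,"y":0.001,"z":0,"twist":0}])

```text
clock: 19.4
tool_pos: [0.4966, 0.0916, 0.0979]
orientation: [[0.189, 0.982, 0.0], [0.982, -0.189, -0.0], [-0.0, 0.0, -1.0]]
force: [-3.4, 0.4, -2.3]
grip_width: 0.001
```

Request:
step_arm(targets=[{"x":0,"y":0.0005,"z":0,"twist":0},{"x":0,"y":0.001,"z":0,"twist":0},{"x":0,"y":0.001,"z":0,"twist":0}])

```text
clock: 19.7
tool_pos: [0.4973, 0.0914, 0.0979]
orientation: [[0.189, 0.982, -0.0], [0.982, -0.189, -0.0], [-0.0, -0.0, -1.0]]
force: [-6.1, -0.1, -1.2]
grip_width: 0.001
```

Request:
step_arm(targets=[{"x":0,"y":0.0005,"z":0,"twist":0},{"x":0,"y":0.001,"z":0,"twist":0},{"x":0,"y":0.001,"z":0,"twist":0}])

```text
clock: 20.0
tool_pos: [0.4982, 0.0913, 0.0979]
orientation: [[0.189, 0.982, -0.001], [0.982, -0.189, 0.0], [-0.0, -0.001, -1.0]]
force: [-5.8, 0.9, -1.2]
grip_width: 0.002
```

Run:
```python
from h import *
s=read_state();print(s['tool_pos'],s['force'],fix(s['tool_pos']),s['force'][:2]@FX)
im=cams.read_camera('scene');cv2.imwrite('pics/s13.png',cv2.resize(im[150:260,260:420],None,fx=5,fy=5,interpolation=cv2.INTER_CUBIC))
```

```text
[0.49822566 0.09125932 0.09791353] [-5.78802842  0.86468021 -1.24343404] [-0.0795 -0.0005] -5.847112027660083
```

View pics/s13.png

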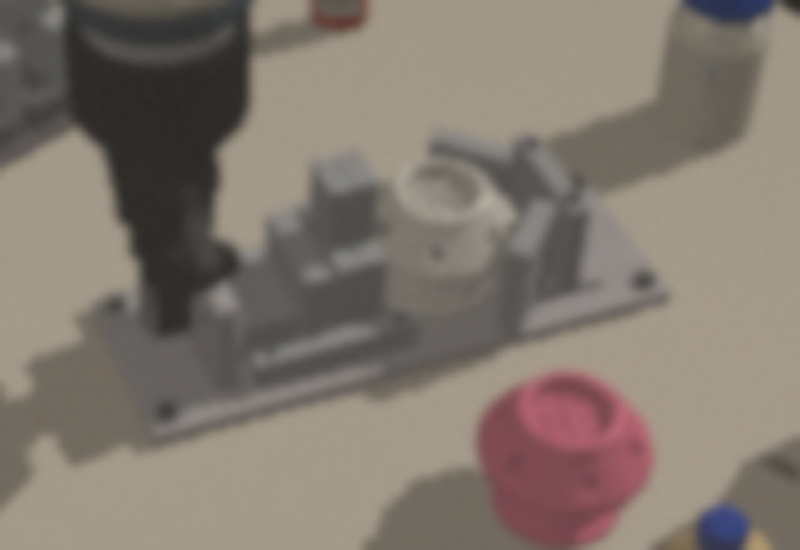

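Request:
step_arm(targets=[{"x":0,"y":0.0005,"z":0,"twist":0},{"x":0,"y":0.001,"z":0,"twist":0},{"x":0,"y":0.001,"z":0,"twist":0}])

```text
clock: 20.35
tool_pos: [0.4992, 0.0911, 0.0979]
orientation: [[0.189, 0.982, -0.001], [0.982, -0.189, 0.0], [-0.0, -0.001, -1.0]]
force: [-5.5, 1.4, -2.0]
grip_width: 0.001
```

Request:
step_arm(targets=[{"x":0,"y":0.0005,"z":0,"twist":0},{"x":0,"y":0.001,"z":0,"twist":0},{"x":0,"y":0.001,"z":0,"twist":0}])

```text
clock: 20.65
tool_pos: [0.4998, 0.091, 0.0979]
orientation: [[0.189, 0.982, -0.001], [0.982, -0.189, 0.0], [-0.0, -0.001, -1.0]]
force: [-7.5, 2.8, 0.2]
grip_width: -0.001
```

Request:
step_arm(targets=[{"x":0,"y":0.0005,"z":0,"twist":0},{"x":0,"y":0.001,"z":0,"twist":0},{"x":0,"y":0.001,"z":0,"twist":0}])

```text
clock: 20.95
tool_pos: [0.5001, 0.0909, 0.0979]
orientation: [[0.189, 0.982, -0.003], [0.982, -0.189, 0.0], [-0.001, -0.003, -1.0]]
force: [-9.9, 3.9, 2.5]
grip_width: -0.003
```

Run:
```python
from h import *
import pickle
s=read_state();print(s['tool_pos'],s['force'],fix(s['tool_pos']),s['force'][:2]@FX)
im=cams.read_camera('scene');cv2.imwrite('pics/s14.png',cv2.resize(im[150:260,260:420],None,fx=5,fy=5,interpolation=cv2.INTER_CUBIC))
i=cams.camera_info('wrist');im=cams.read_camera('wrist');cv2.imwrite('pics/w14.png',im);pickle.dump(i,open('w14.pkl','wb'))
im=cams.read_camera('top');cv2.imwrite('pics/t14.png',cv2.resize(im[130:260,280:400],None,fx=4.5,fy=4.5,interpolation=cv2.INTER_CUBIC))
```

```text
[0.50008542 0.09086893 0.09792052] [-9.87906353  3.89569886  2.46560192] [-0.0776 -0.0005] -10.437491403803783
```

View pics/s14.png

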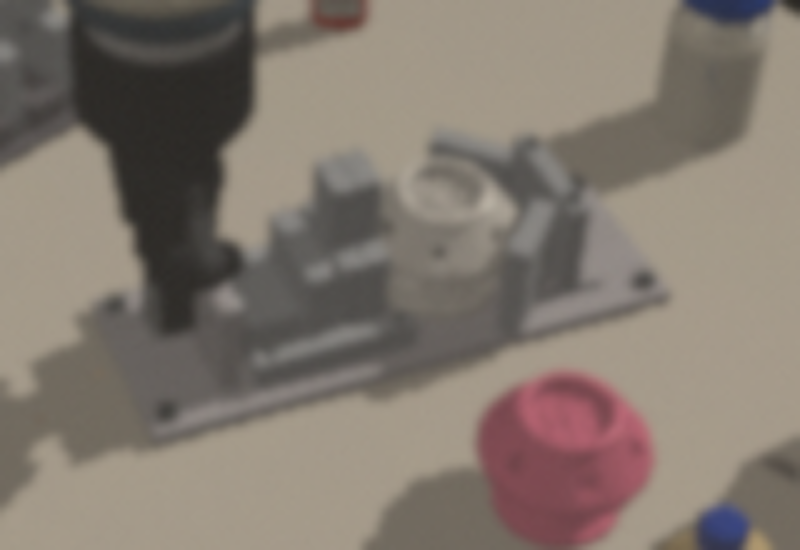

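View pics/w14.png

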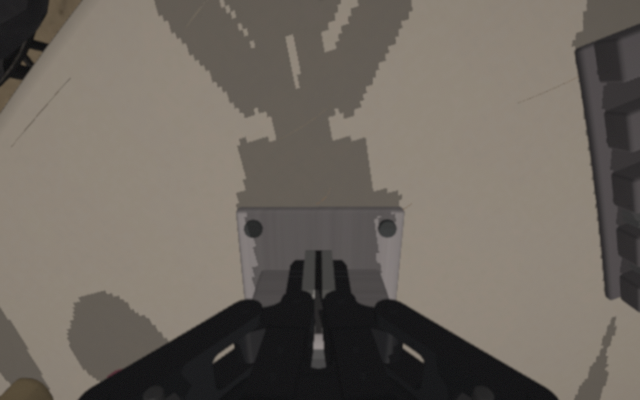

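View pics/t14.png

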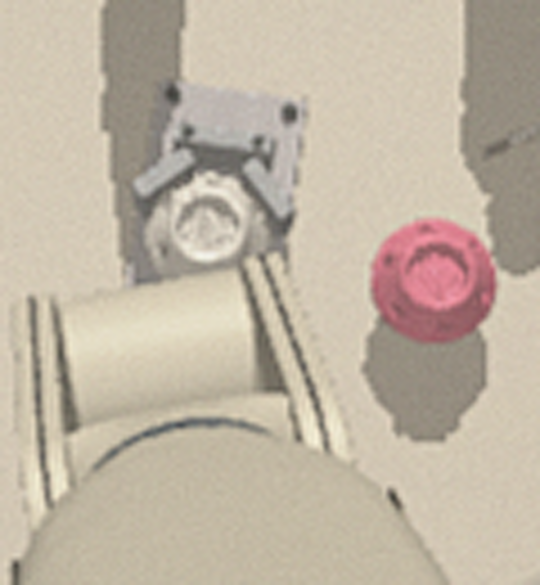

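```bash
python3 - <<'E'
from h import *
i=cams.camera_info('top')
print('post before',fix(ray(i,crop(240,213,5.2,280,140),.067)),'after',fix(ray(i,crop(208,226,4.5,280,130),.067)))
j=cams.camera_info('scene')
g=lambda n,u,v,z:print(n,fix(ray(j,crop(u,v,5,260,150),z)))
g('tabs far-near corner',377,178,.093);g('tabs near-corner',322,187,.093);g('tab back',312,160,.093);g('tab back far',362,150,.093)
g('post top',441,188,.067)
g('push top right corner',240,300,.061)
E
python3 - <<'E'
import cv2
import sys; sys.path.insert(0,'.')
a=cv2.imread('pics/s14.png');cv2.imwrite('pics/s14z.png',cv2.resize(a[130:400,140:420],None,fx=2.1,fy=2.1,interpolation=cv2.INTER_CUBIC))
E
```

```text
post before [0.0542 0.0011] after [0.0562 0.0012]
tabs far-near corner [ 0.0178 -0.0114]
tabs near-corner [-0.0073 -0.0085]
tab back [-0.0045  0.01  ]
tab back far [0.0191 0.0086]
post top [ 0.0557 -0.0008]
push top right corner [-0.0543 -0.0316]
```

View pics/s14z.png

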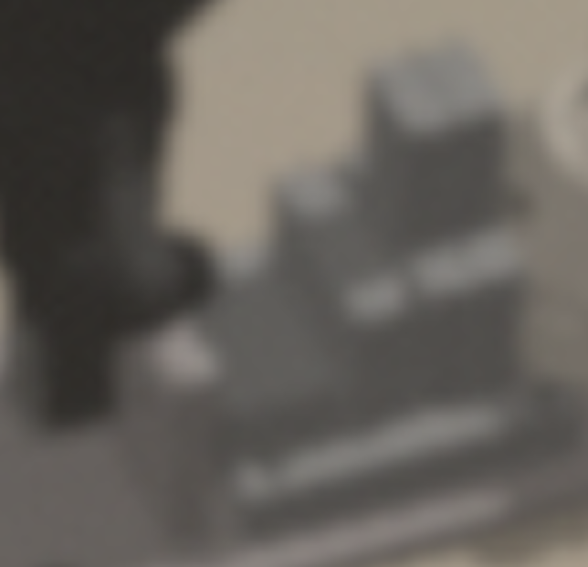

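Request:
step_arm(targets=[{"x":0,"y":0.0005,"z":0,"twist":0},{"x":0,"y":0.001,"z":0,"twist":0},{"x":0,"y":0.001,"z":0,"twist":0}])

```text
clock: 21.4
tool_pos: [0.5004, 0.0908, 0.0979]
orientation: [[0.189, 0.982, -0.004], [0.982, -0.189, 0.0], [-0.001, -0.004, -1.0]]
force: [-11.5, 5.6, 6.1]
grip_width: 0.002
```

Request:
step_arm(targets=[{"x":0,"y":0.0005,"z":0,"twist":0},{"x":0,"y":0.001,"z":0,"twist":0},{"x":0,"y":0.001,"z":0,"twist":0}])

```text
clock: 21.7
tool_pos: [0.5006, 0.0908, 0.0979]
orientation: [[0.189, 0.982, -0.006], [0.982, -0.189, 0.0], [-0.001, -0.006, -1.0]]
force: [-15.0, 6.7, 8.1]
grip_width: -0.001
```

Request:
step_arm(targets=[{"x":0,"y":0,"z":0,"twist":0},{"x":0,"y":0,"z":0,"twist":0},{"x":0,"y":0,"z":0,"twist":0},{"x":0,"y":0,"z":0,"twist":0},{"x":0,"y":0,"z":0,"twist":0},{"x":0,"y":0,"z":0,"twist":0},{"x":0,"y":0,"z":0,"twist":0},{"x":0,"y":0,"z":0,"twist":0}])

```text
clock: 22.5
tool_pos: [0.5006, 0.0907, 0.0979]
orientation: [[0.189, 0.982, -0.006], [0.982, -0.189, 0.0], [-0.001, -0.006, -1.0]]
force: [-14.8, 7.0, 7.9]
grip_width: 0.002
```

Run:
```python
from h import *
s=read_state();print(s['tool_pos'],s['force'],fix(s['tool_pos']),s['force'][:2]@FX,s['force'][:2]@FY)
im=cams.read_camera('scene');cv2.imwrite('pics/s15.png',cv2.resize(im[130:280,200:420],None,fx=3.6,fy=3.6,interpolation=cv2.INTER_CUBIC))
im=cams.read_camera('top');cv2.imwrite('pics/t15.png',cv2.resize(im[130:210,300:360],None,fx=7,fy=7,interpolation=cv2.INTER_CUBIC))
```

```text
[0.50059052 0.09074537 0.09788459] [-14.7692529    7.02547412   7.94145247] [-0.0771 -0.0005] -15.831281709756242 4.105927106715298
```

View pics/s15.png

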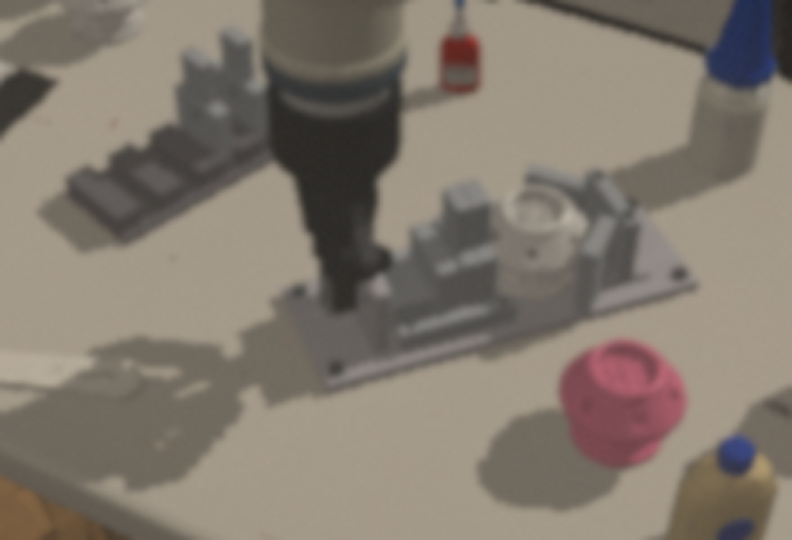

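View pics/t15.png

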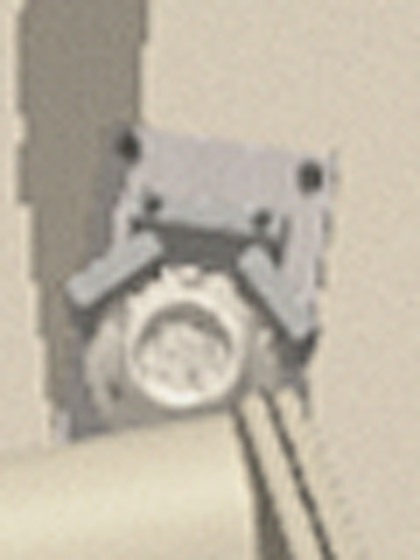

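The grip on the stack looks right. I need the joint value accurately to rule out the end stop, so I'll read it from the wrist picture. The lower near edge of the push plate and the near base edge are at almost the same height, which makes the comparison clean.

Run:
```python
from h import *
import pickle
s=read_state()
i=cams.camera_info('wrist');im=cams.read_camera('wrist');cv2.imwrite('pics/w16.png',im);pickle.dump(i,open('w16.pkl','wb'))
c=im[200:310,230:410]
c=cv2.convertScaleAbs(c,alpha=1.6)
cv2.imwrite('pics/w16z.png',cv2.resize(c,None,fx=4.4,fy=4.4,interpolation=cv2.INTER_CUBIC))
```

```text
(no output)
```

View pics/w16z.png

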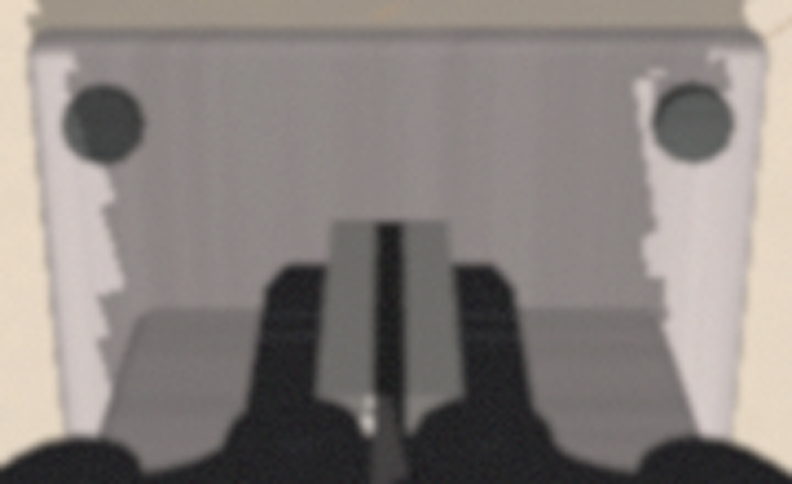

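Run:
```python
from h import *
import pickle
i=pickle.load(open('w16.pkl','rb'))
g=lambda n,u,v,z:print(n,fix(ray(i,crop(u,v,4.4,230,200),z)))
g('base L top',35,45,.008);g('base R top',765,47,.008);g('base bot',400,32,.0)
g('push bottom L',142,312,.009);g('push R',655,312,.009)
g('screwL',103,122,.008);g('screwR',693,122,.008)
k=pickle.load(open('w7.pkl','rb'))
h=lambda n,u,v,z:print(n,fix(ray(k,crop(u,v,3.15,250,140),z)))
h('base',218,64,.008);h('push bottom rest?',160,94,.061)
k=cams.camera_info('top')
print('post',fix(ray(k,crop(185,353,7,300,130),.067)))
```

```text
base L top [-0.1018 -0.0456]
base R top [-0.1016  0.0459]
base bot [-0.1007  0.0002]
push bottom L [-0.0642 -0.0342]
push R [-0.0643  0.0343]
screwL [-0.0913 -0.0377]
screwR [-0.0914  0.0375]
base [-0.1005 -0.    ]
push bottom rest? [-0.1015 -0.0186]
post [0.0558 0.0007]
```

Run:
```python
from h import *
j=cams.camera_info('scene')
g=lambda n,u,v,z:print(n,fix(ray(j,crop(u,v,5,260,150),z)))
g('near right corner top',152,432,.008);g('far right corner',668,293,.008);g('near screw',167,411,.008);g('far screw',643,281,.008);g('near-left screw',114,304,.008)
k=cams.camera_info('top')
t=lambda n,u,v,z:print(n,fix(ray(k,crop(u,v,7,300,130),z)))
t('screw farL',127,145,.008);t('screw farR',312,177,.008)
t0=lambda n,u,v,z:print(n,fix(ray(k,crop(u,v,5.2,280,140),z)))
t0('near screw L',122,498,.008);t0('near screw R',267,520,.008);t0('far L',199,57,.008);t0('far R',335,78,.008)
im=cams.read_camera('scene')
cv2.imwrite('pics/s17.png',cv2.resize(cv2.convertScaleAbs(im[170:245,280:400],alpha=1.5),None,fx=6.6,fy=6.6,interpolation=cv2.INTER_CUBIC))
```

```text
near right corner top [-0.1009 -0.0453]
far right corner [ 0.1579 -0.0479]
near screw [-0.0906 -0.0357]
far screw [ 0.1507 -0.0363]
near-left screw [-0.0914  0.0377]
screw farL [0.1511 0.0394]
screw farR [ 0.1495 -0.0361]
near screw L [-0.0924  0.0397]
near screw R [-0.0916 -0.0367]
far L [0.1503 0.0388]
far R [ 0.1502 -0.0356]
```

View pics/s17.png

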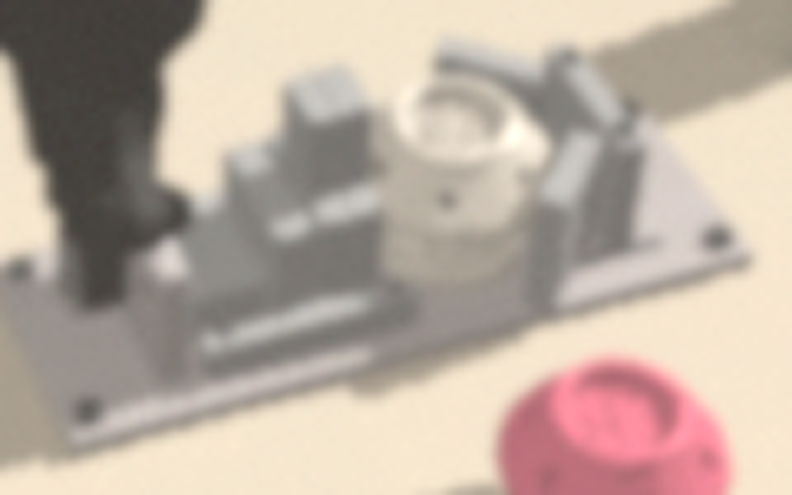

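Run:
```python
from h import *
j=cams.camera_info('scene')
g=lambda n,u,v,z:print(n,fix(ray(j,crop(u,v,6.6,280,170),z)))
g('push top near corner',152,268,.061);g('push top far corner',190,275,.061);g('push bottom near',180,385,.009);g('push bottom?',165,375,.009)
g('rail near end top',205,342,.024);g('rail near end lower',197,365,.008);g('rail far end',370,300,.024)
g('face plate top near right',245,172,.055);g('face right far',275,165,.055)
g('body1 shoulder near',275,235,.058);g('body2 far',383,205,.058)
g('tab nearR',302,122,.093);g('tab farR',370,110,.093);g('tab nearL',288,88,.093);g('tab farL',350,70,.093)
g('post top L',396,115,.067);g('post top R',505,130,.067);g('post hi',460,75,.067);g('post lo',440,165,.067)
```

```text
push top near corner [-0.0651 -0.0295]
push top far corner [-0.0546 -0.037 ]
push bottom near [-0.0578 -0.0363]
push bottom? [-0.0609 -0.0301]
rail near end top [-0.0478 -0.0338]
rail near end lower [-0.0487 -0.0287]
rail far end [ 0.0127 -0.035 ]
face plate top near right [-0.0166  0.0096]
face right far [-0.0055  0.0093]
body1 shoulder near [-0.02   -0.0262]
body2 far [ 0.0199 -0.0254]
tab nearR [-0.0059 -0.0128]
tab farR [ 0.0177 -0.0151]
tab nearL [-0.0037  0.0049]
tab farL [0.0196 0.0062]
post top L [0.0383 0.0064]
post top R [ 0.0705 -0.014 ]
post hi [0.0683 0.0182]
post lo [ 0.0418 -0.0226]
```

The camera checks agree. The clamp has travelled about 36.5 mm, some 3 mm short of its stroke end, and the push is steady at about 16 N. Plates and post are upright and both bottles are standing, so I hand it in.

Run:
```python
from h import *
from plant import job_done
s=read_state();print(s['clock'],s['force'],s['force'][:2]@FX,abs(s['joint_vel']).max())
print(job_done())
```

```text
22.7 [-13.93746385   7.00608596   8.03585245] -15.010832989168305 0.0015608134116076697
the job is handed in; nothing more can be done
None
```

I stood two packing plates between the rails, pushed the clamp's push plate with shut fingers until the stack was tight, and handed the job in at 22.7 s while still pushing. No verdict came back.

**Last checks**
- **Push force:** it held steady at about 15–16 N along the clamping direction, plus about 4 N sideways and 8 N upward on the tool. The arm was at rest.
- **Clamp travel:** the wrist picture put it at about 36.5–37 mm, so it stopped roughly 3 mm short of its stroke end. That implies a gap of about 21 mm, so one 12 mm plate would not have been enough.
- **Plates, post and bottles:** the last scene picture, taken during the push, showed plates and post upright with both bottles standing.

**What disagreed or was not measured**
- The first views put the post about 14–15 mm from the stroke end. It then slid about 2 mm during the push before the force rose steeply.
- The top camera's final post position would mean a gap of about 18 mm, against about 21 mm from the push plate. Either way, two plates is the right number.
- I judged the post's contact with the vee from the force rise and the pictures, not from a direct measurement.

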